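# Put the bench ware back on its outlined pads

## Robot

A 6-joint arm with a two-finger parallel gripper is mounted at the origin on the work surface. World frame = base frame: x ahead of the robot, y to its left, z up, the work surface at z = 0. Lengths are in mm, angles in rad, forces in N, time in s.
With the tool pointing down it reaches from about 400 to 925 mm from the base axis. Payload 12.5 kg.
Tool frame: the origin (TCP) lies at the very end of the fingers, on their centre line; the grasp point (between the pads) lies 19 mm behind it; z points along the fingers, y is the direction in which the jaws open and shut (so a half turn about z gives the same grasp; the last joint's range is limited). The gripper opens to 95 mm and grips with 3 to 60 N. Pads are 20 mm wide; open, the fingers measure 119 mm over their backs; the gripper's body (75 mm by 180 mm) begins 59 mm behind the grasp point.
Start: joints at [-1.211, 0.491, 1.559, -0, 1.092, -0.106], TCP at [280.736, -558.421, 214.661] pointing down, gripper open.
Joint ranges: [-3.1, 3.1], [-0.84, 2.19], [0.05, 2.79], [-1.13, 4.28], [0.06, 2.93], [-2.69, 2.69]. Speed limits (rad/s): [2.22, 2.22, 2.79, 3.14, 3.14, 3.14].

## Interface

Orientations are given as [roll, pitch, yaw] about the fixed x, y, z axes, in that order (R = Rz(yaw) Ry(pitch) Rx(roll)).
In Python, from cell import env, read_camera, get_calibration gives the robot as it stands.
- The arm moves only by the tool arm_command, never from a script. Its argument "targets" is a list of rows, each a list of 3 entries, a list of its own where there are three numbers: the turn, a rotation vector about the tool's x, y, z in rad, then the shift along the tool's x, y, z in m, then the closure in counts, from 0 (fully open) to 255 (shut). In form: [[[rx, ry, rz], [tx, ty, tz], fingers], ...]. A call has 1 to 8 rows; each row is the pose to reach, as a shift and turn from the pose commanded when the call began, along the tool's axes at that moment; what a row does not reach only later rows make up. A row lasts 1/10 s, in which the tool goes at most 50 mm and 8.59 degrees, less where a joint would pass 70% of its speed; a pose out of reach is approached as far as the arm can. A call with a gripper value outside its range is refused whole. The fingers move at their own pace and stop on an object; the grip force is fixed at half the most. Time passes only in rows, so rows that repeat a pose let the fingers close. It gives the time, the measured TCP pose, the force and the opening at its end, in the units of the state.
- env.state(): the state, without advancing time (a new reading comes with each control period).
- read_camera(name): name is "side" or "top" or "wrist"; returns (picture, depth): 400x640x3 uint8, blue, green, red; 400x640 float32, mm along the optical axis (not along the pixel's ray), 0 where there is no reading.
- get_calibration(name): a dict with "vfov" (degrees; the focal length in pixels is half the picture's height over the tangent of half this angle, whatever the lens; pixels are square), "cx", "cy" (the principal point, pixels), "world_from_camera" (4x4, takes a point from camera to world coordinates). Camera axes: x right, y down, z forward; pixel columns grow to the right and rows downward; lengths in mm; the calibration is good to about 2 mm. A picture is of the moment at which its call begins: read the wrist's pose just before it. get_calibration takes no time and is no camera call; for the wrist camera it gives the pose at the moment of the call.
- env.job_done(): hands the job in, once; it reports no verdict.
The state is a dict: "t": time; "joints": joint angles; "qvel": joint speeds; "tau": joint torques, N m; "eef_pos": TCP position; "tcp_rot": TCP orientation; "ft_force": force on the tool from outside, world axes, zero at the start; "moment": the same for the moment, N m; "opening": opening from 0.0 (shut) to 1.0 (fully open).
Only numpy, scipy, OpenCV 4.12 (cv2) and the standard library are available. Lean on these libraries where they do the work, as an engineer would, in place of code of your own. Each camera call takes 0.05 s, during which the arm holds its last target.

## Task

Tidy the bench beside the chromatography stand: stand the measuring cylinder, the round bottle, the square bottle and the slide box upright, each in the middle of the rubber pad whose outline matches the shape of its foot. Turn the square bottle and the slide box so that they line up with their outlines. Set each thing down rather than dropping it, knock nothing over, and leave the beaker and the timer where they are.

Things in the scene. Friction and masses are not known exactly. Their poses are not given: they have to be found in the camera images.
- cylinder: Short white plastic measuring cylinder: six-sided foot 58 mm across flats, 8 mm high, and a round tube 28 mm in diameter (hollow, open at the top, lip 32 mm) with grey ring marks; 114 mm tall in all, about 90 g. Origin: centre of its underside, z up. Stands upright on the bench, loose.
- round_bottle: Amber round bottle with a paper band and a black cap: straight body 54 mm in diameter up to 56 mm, sloping shoulder to 68 mm, cap 34 mm in diameter; 84 mm tall in all, about 200 g. Origin: centre of its underside, z up. Stands upright on the bench, loose.
- square_bottle: White square bottle, body 48 x 48 mm and 62 mm high, with a round grey cap 37 mm in diameter; 83 mm tall in all, about 160 g. x and y are square to its flat sides. Origin: centre of its underside, z up. Stands upright on the bench, loose.
- slide_box: Closed grey oblong plastic box for microscope slides: lower part 84 x 36 mm up to 54 mm, lid 86 x 38 mm above that; 70 mm tall in all, about 180 g. x runs along its 86 mm length, y across its 38 mm width. Origin: centre of its underside, z up. Stands upright on the bench, loose.
- hex_pad: Black rubber pad, six-sided, 86 mm across flats, with a pale six-sided outline 66 mm across flats. Fixed to the bench, top 3 mm above it; flat, nothing to fit into. Origin: centre of its underside, on the bench; z up.
- round_pad: Black rubber pad, round, 82 mm in diameter, with a pale round outline 62 mm in diameter. Fixed to the bench, top 3 mm above it; flat, nothing to fit into. Origin: centre of its underside, on the bench; z up.
- square_pad: Black rubber pad, 76 x 76 mm, with a pale square outline 56 x 56 mm; x and y are square to its sides. Fixed to the bench, top 3 mm above it; flat, nothing to fit into. Origin: centre of its underside, on the bench; z up.
- oblong_pad: Black rubber pad, 114 x 66 mm, with a pale oblong outline 94 x 46 mm; x runs along its length. Fixed to the bench, top 3 mm above it; flat, nothing to fit into. Origin: centre of its underside, on the bench; z up.
- beaker: Bystander: small open glass beaker, 48 mm across the rim, 45 mm tall. Loose. Origin: centre of its underside.
- timer: Bystander: white bench timer lying flat, 55 x 65 x 18 mm. Loose. Origin: centre of its underside.

How it is judged (in metres and radians):
At the end, for the whole second after the job is handed in: Each thing stands upright (0.1 rad), released and at rest on the pad of its own shape, centres within 12 mm; the square bottle (any quarter turn) and the slide box (either way round) are turned within 0.2 rad of their pads (horizontal distance between cylinder and hex_pad below 0.012 m and z of cylinder in the frame of hex_pad below 0.007 m and angle between each of cylinder, round_bottle, square_bottle, slide_box's own z axis and vertical below 0.1 rad and linear speed of each of cylinder, round_bottle, square_bottle, slide_box below 0.02 m/s and angular speed of each of cylinder, round_bottle, square_bottle, slide_box below 0.2 rad/s and horizontal distance between round_bottle and round_pad below 0.012 m and z of round_bottle in the frame of round_pad below 0.007 m and horizontal distance between square_bottle and square_pad below 0.012 m and z of square_bottle in the frame of square_pad below 0.007 m and horizontal distance between slide_box and oblong_pad below 0.012 m and z of slide_box in the frame of oblong_pad below 0.007 m and (angle between the x axis of square_bottle and the x axis of square_pad, either way round below 0.2 rad or angle between the x axis of square_bottle and the y axis of square_pad, either way round below 0.2 rad) and angle between the x axis of slide_box and the x axis of oblong_pad, either way round below 0.2 rad); the robot touches nothing.
It fails at once if one of the four things is let go more than 30 mm above the bench ((height (world z) of cylinder above 0.033 m and contact force between cylinder and the fingers below 0.02 N) or (height (world z) of round_bottle above 0.033 m and contact force between round_bottle and the fingers below 0.02 N) or (height (world z) of square_bottle above 0.033 m and contact force between square_bottle and the fingers below 0.02 N) or (height (world z) of slide_box above 0.033 m and contact force between slide_box and the fingers below 0.02 N)).
It fails at once if one of the four things is toppled (tilted beyond 0.6 rad) (angle between any of cylinder, round_bottle, square_bottle, slide_box's own z axis and vertical above 0.6 rad).
It fails at once if the beaker or the timer is shifted by more than 15 mm (distance of any of beaker, timer from where it was at the start of the episode above 0.015 m).
It also fails if it takes over 120 s, if anything falls off the work surface, if the arm or the gripper's body presses on something with over 40 N, if the wrist force passes 120 N, or if a joint passes its speed limit or range.

## Working session

There is one attempt and no reset: what is moved stays moved. The work goes in short steps, Python scripts to look and compute and a tool call to move; the robot and the scene stay as the last step left them, time stands still between calls to the robot, and variables do not carry over. Pictures are saved under pics/ and viewed, and the job is handed in when it is done.

Besides the shell and the picture viewer there is one more tool, called after "Emit:" as a command line: name --argument value ..., lists and objects as JSON in quotes. arm_command: Moves the arm, as the interface text tells. Its arguments: {"type":"object","properties":{"targets":{"type":"array"}},"required":["targets"]}

```bash
mkdir -p pics; ls; python3 - <<'E'
from cell import env, read_camera, get_calibration
import cv2,numpy as np
s=env.state();print(s['t'],s['eef_pos'],s['tcp_rot'],s['opening'])
for n in ("top","side","wrist"):
    c=get_calibration(n)
    p,d=read_camera(n);cv2.imwrite(f'pics/{n}0.png',p);np.save(f'pics/{n}0.npy',d)
    print(n,c['vfov'],c['cx'],c['cy'],np.round(c['world_from_camera'],3).tolist(),(d>0).mean())
E
```

```text
pics
0.0 [ 280.63732933 -558.15533576  214.06059363] [-3.14046151e+00 -1.23491617e-04  4.65809176e-01] 0.9987201434176691
top 42.27502842931891 314.17381417673556 208.8352457175088 [[0.014, -0.998, 0.058, 430.991], [-1.0, -0.014, 0.0, -11.947], [0.001, -0.058, -0.998, 1584.726], [0.0, 0.0, 0.0, 1.0]] 0.99596875
side 56.007762353196696 319.79696866175146 198.37232652532956 [[-0.94, -0.248, 0.234, 297.392], [-0.341, 0.669, -0.66, 657.3], [0.007, -0.7, -0.714, 752.506], [0.0, 0.0, 0.0, 1.0]] 0.99604296875
wrist 65.1390231381636 319.580653083627 200.54662443037031 [[0.449, -0.86, -0.243, 349.498], [-0.893, -0.432, -0.122, -524.78], [-0.0, 0.272, -0.962, 384.213], [0.0, 0.0, 0.0, 1.0]] 0.9960625
```

View pics/top0.png

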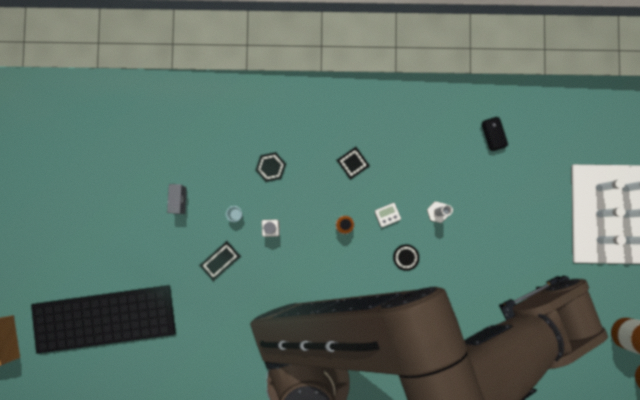

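View pics/side0.png

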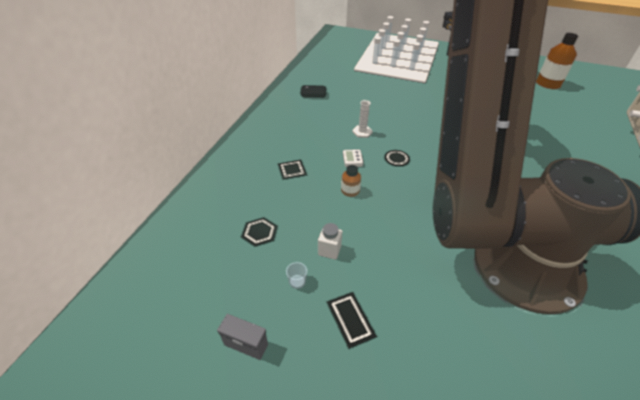

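View pics/wrist0.png

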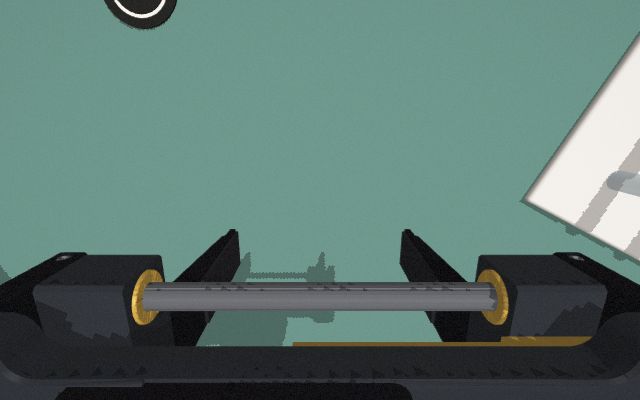

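Top view: hex pad at (271,167), square pad (353,163), round pad (406,257), oblong pad (220,261). The cylinder's foot is near (438,212), the round bottle (345,225), square bottle (270,228), slide box (177,199), beaker (234,214) and timer (388,215).

```bash
cat > h.py <<'E'
from cell import env, read_camera, get_calibration
import cv2,numpy as np
def ray(c,u,v,z):
    f=200/np.tan(np.radians(c['vfov']/2)); T=np.array(c['world_from_camera'])
    uv=np.stack([np.atleast_1d(u),np.atleast_1d(v)],-1).astype(float)
    d=np.c_[(uv[:,0]-c['cx'])/f,(uv[:,1]-c['cy'])/f,np.ones(len(uv))]@T[:3,:3].T
    o=T[:3,3]; return o+d*((z-o[2])/d[:,2])[:,None]
def cloud(c,d):
    f=200/np.tan(np.radians(c['vfov']/2)); T=np.array(c['world_from_camera'])
    v,u=np.mgrid[:400,:640]
    P=np.stack([(u-c['cx'])/f*d,(v-c['cy'])/f*d,d],-1)
    return P@T[:3,:3].T+T[:3,3]
E
python3 - <<'E'
from h import *
c=get_calibration('top');p=cv2.imread('pics/top0.png');d=np.load('pics/top0.npy')
W=cloud(c,d); print('bench z',[round(float(W[v,u,2]),1) for u,v in((100,120),(300,120),(450,120),(300,260),(500,200))])
lab=cv2.cvtColor(p,cv2.COLOR_BGR2LAB).astype(float)
bg=cv2.medianBlur(p,3); labm=lab-np.array(cv2.cvtColor(np.uint8([[np.median(p[100:250,150:550].reshape(-1,3),0)]]),cv2.COLOR_BGR2LAB)[0,0],float)
m=(np.linalg.norm(labm,axis=2)>22).astype(np.uint8)
names=dict(hex=(271,167,3),sqpad=(353,163,3),rpad=(406,257,3),opad=(220,261,3),cyl=(440,211,8),rb=(345,225,56),sb=(270,228,62),box=(177,199,70),beaker=(234,214,20),timer=(388,215,18))
cs,_=cv2.findContours(m,cv2.RETR_EXTERNAL,cv2.CHAIN_APPROX_NONE)
for n,(u,v,z) in names.items():
    k=[q for q in cs if cv2.pointPolygonTest(q,(u,v),True)>-3 and cv2.contourArea(q)>20]
    if not k: print(n,'none');continue
    q=k[0][:,0]; w=ray(c,q[:,0],q[:,1],z)[:,:2].astype(np.float32)
    (x,y),(a,b),t=cv2.minAreaRect(w); 
    r=5; print(n,np.round([x,y,a,b,t],1),'top z',round(float(np.percentile(W[v-r:v+r,u-r:u+r,2],98)),1))
E
```

```text
bench z [2.6, -0.4, 1.6, -6.7, -3.4]
hex [649.3 124.6  98.5  89.3  45.7] top z 9.5
sqpad [ 666.3 -128.1   80.8   81.2   35.6] top z 9.7
rpad [ 3.793e+02 -2.919e+02  8.500e+01  8.230e+01  3.000e-01] top z 9.6
opad [360.5 273.5  70.  118.   42.7] top z 9.6
cyl [ 520.8 -392.7   64.4   73.9   45.4] top z 115.4
rb [ 457.9 -103.5   88.6   53.2    0.7] top z 89.0
sb [443.8 116.   91.1  53.1   7.8] top z 88.1
box [522.4 380.2  41.4 121.5  87.2] top z 77.2
beaker [490.1 224.6  72.7  42.3   1.3] top z 33.9
timer [ 505.  -235.    64.1   69.6   22.6] top z 25.9
```

```bash
cat >> h.py <<'E'
from scipy.spatial.transform import Rotation as Ro
def delta(x,y,z,yaw):
    s=env.state(); R=Ro.from_euler('xyz',s['tcp_rot']); G=Ro.from_euler('xyz',[np.pi,0,yaw])
    t=R.inv().apply(np.array([x,y,z])-s['eef_pos'])/1000
    print('t %.2f'%s['t'],'pos',np.round(s['eef_pos'],1),np.round(s['tcp_rot'],3),'turn',np.round((R.inv()*G).as_rotvec(),3),'shift',np.round(t,4))
E
python3 -c "
from h import *
delta(430,-390,250,0)"
```

```text
t 0.15 pos [ 280.7 -558.3  214.2] [-3.141 -0.     0.466] turn [-0.001  0.     0.466] shift [ 0.209  -0.0833 -0.0357]
```

Emit:
arm_command --targets '[[[0,0,0.1],[0.045,-0.018,-0.008],0],[[0,0,0.22],[0.09,-0.036,-0.016],0],[[0,0,0.34],[0.135,-0.054,-0.024],0],[[0,0,0.466],[0.18,-0.072,-0.031],0],[[0,0,0.466],[0.209,-0.083,-0.036],0],[[0,0,0.466],[0.209,-0.083,-0.036],0],[[0,0,0.466],[0.209,-0.083,-0.036],0]]'

```text
t: 0.85
eef_pos: [430.4, -390.0, 250.6]
tcp_rot: [3.141, 0.0, 0.002]
ft_force: [-0.1, -1.1, 0.4]
opening: 1.001
```

```bash
cat >> h.py <<'E'
def snap(n,cam='wrist'):
    c=get_calibration(cam);p,d=read_camera(cam)
    cv2.imwrite(f'pics/{n}.png',p);np.savez(f'pics/{n}.npz',d=d,T=c['world_from_camera'],vfov=c['vfov'],cx=c['cx'],cy=c['cy'])
    return c,p,d
def load(n):
    q=np.load(f'pics/{n}.npz'); c={k:(q[k] if k=='T' else float(q[k])) for k in('vfov','cx','cy')}; c['world_from_camera']=q['T']
    return c,cv2.imread(f'pics/{n}.png'),q['d']
E
python3 -c "
from h import *
s=env.state();print(s['t'],s['eef_pos'],s['tcp_rot'])
snap('w1')"
```

```text
0.85 [ 430.41965734 -390.03306493  250.55640051] [3.14144205e+00 1.92663239e-04 1.56550697e-03]
```

View pics/w1.png

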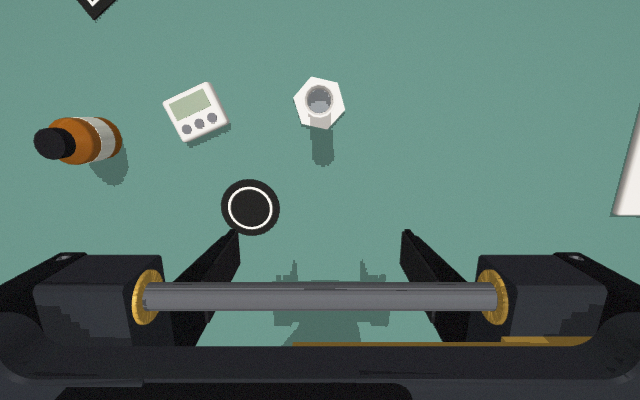

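Cylinder foot is centred at about (319,103) with the lip at (319,99). Round pad ring is at (250,208), timer (196,111), and the round bottle's cap at (53,143).

```bash
cat >> h.py <<'E'
def blob(c,m,u,v,z):
    cs,_=cv2.findContours(m.astype(np.uint8),cv2.RETR_EXTERNAL,cv2.CHAIN_APPROX_NONE)
    k=[q for q in cs if cv2.contourArea(q)>30 and cv2.pointPolygonTest(q,(float(u),float(v)),True)>-4]
    if not k: return None
    q=max(k,key=cv2.contourArea)[:,0]; w=ray(c,q[:,0],q[:,1],z)[:,:2].astype(np.float32)
    M=cv2.moments(w.reshape(-1,1,2)); cen=(M['m10']/M['m00'],M['m01']/M['m00'])
    return 'cen',np.round(cen,1),'rect',[np.round(x,1) for x in cv2.minAreaRect(w)],'circ',[np.round(x,1) for x in cv2.minEnclosingCircle(w)]
E
python3 - <<'E'
from h import *
c,p,d=load('w1');g=p.astype(int);mx=g.max(2);mn=g.min(2)
white=(mn>170)&(mx-mn<25)
print('ring',blob(c,white,221+6,208,3) or '', blob(c,white,229,208,3))
print('pad',blob(c,(mx<75)|white,250,208,3))
W=cloud(c,d)
print('cyl foot',blob(c,(white|(W[...,2]>20))[0:400],319,110,8))
print('cyl lip',blob(c,W[...,2]>90,319,99,114), 'zmax',np.percentile(W[80:120,300:340,2],99))
print('cap',blob(c,(mx<60),53,143,84),'z',np.percentile(W[130:155,40:65,2],90))
E
```

```text
ring ('cen', array([ 378.8, -293.7]), 'rect', [array([ 378.7, -293.5]), array([59.8, 60.3]), np.float64(0.1)], 'circ', [array([ 378.8, -293.8]), np.float64(30.9)]) ('cen', array([ 378.8, -293.7]), 'rect', [array([ 378.7, -293.5]), array([59.8, 60.3]), np.float64(0.1)], 'circ', [array([ 378.8, -293.8]), np.float64(30.9)])
pad ('cen', array([ 168.6, -390. ]), 'rect', [array([ 230.7, -391.8]), array([ 378.5, 1078.6]), np.float64(0.1)], 'circ', [array([  41.4, -392. ]), np.float64(539.3)])
cyl foot ('cen', array([ 518.6, -390. ]), 'rect', [array([ 518.5, -389.9]), array([64.9, 58.5]), np.float64(17.8)], 'circ', [array([ 518.2, -389.8]), np.float64(33.1)])
cyl lip ('cen', array([ 518.3, -390. ]), 'rect', [array([ 518.3, -389.9]), array([30.6, 30.1]), np.float64(9.4)], 'circ', [array([ 518.1, -389.9]), np.float64(15.5)]) zmax 115.25887542416876
cap ('cen', array([ 475.3, -109.3]), 'rect', [array([ 475.6, -109.3]), array([32.1, 43.7]), np.float64(10.9)], 'circ', [array([ 474.9, -109.4]), np.float64(21.9)]) z 84.7603213195425
```

```bash
python3 -c "
from h import *
delta(440,40,290,0)"
```

```text
t 0.90 pos [ 429.9 -390.6  250.4] [-3.142  0.     0.   ] turn [-0.  0.  0.] shift [ 0.0102 -0.4306 -0.0396]
```

Emit:
arm_command --targets '[[[0,0,0],[0.002,-0.05,-0.01],0],[[0,0,0],[0.004,-0.1,-0.02],0],[[0,0,0],[0.006,-0.15,-0.03],0],[[0,0,0],[0.008,-0.2,-0.04],0],[[0,0,0],[0.01,-0.25,-0.04],0],[[0,0,0],[0.01,-0.3,-0.04],0],[[0,0,0],[0.01,-0.35,-0.04],0],[[0,0,0],[0.01,-0.4,-0.04],0]]'

```text
t: 1.7
eef_pos: [439.9, 6.2, 290.5]
tcp_rot: [3.141, -0.0, -0.002]
ft_force: [1.1, -0.6, 0.4]
opening: 0.998
```

Emit:
arm_command --targets '[[[0,0,0],[0,-0.03,0],0],[[0,0,0],[0,-0.03,0],0],[[0,0,0],[0,-0.03,0],0]]'

```text
t: 2.0
eef_pos: [440.3, 35.0, 290.4]
tcp_rot: [3.141, 0.0, 0.0]
ft_force: [-0.3, 0.7, -0.2]
opening: 1.002
```

```bash
python3 -c "
from h import *
s=env.state();print(s['t'],s['eef_pos'],s['tcp_rot'])
snap('w2')"
```

```text
2.0 [440.33893904  34.97385437 290.42573895] [3.14124104e+00 2.89576271e-04 1.84376360e-04]
```

View pics/w2.png

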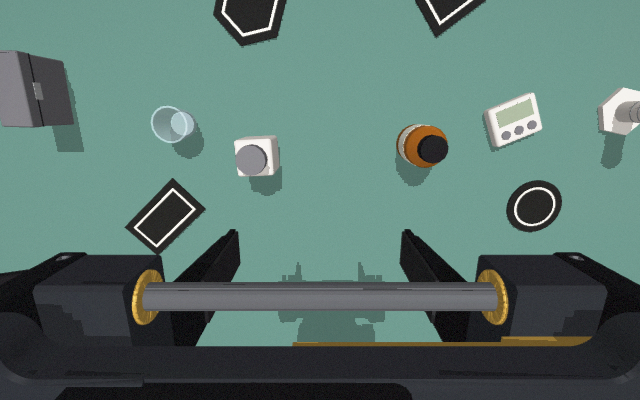

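Visible here: oblong pad (165,215), square bottle cap (251,160), round bottle cap (432,150) and round pad (534,206). The hex and square pads are cut off at the top, so I take one more view further out.

Emit:
arm_command --targets '[[[0,0,0],[0.045,-0.02,0],0],[[0,0,0],[0.09,-0.04,0],0],[[0,0,0],[0.13,-0.06,0],0],[[0,0,0],[0.13,-0.06,0],0],[[0,0,0],[0.13,-0.06,0],0]]'

```text
t: 2.55
eef_pos: [570.6, 94.0, 289.5]
tcp_rot: [3.141, 0.002, -0.002]
ft_force: [-0.5, 0.0, -0.3]
opening: 0.996
```

```bash
python3 -c "
from h import *
s=env.state();print(s['t'],s['eef_pos'],s['tcp_rot'])
snap('w3')"
```

```text
2.55 [570.60604206  94.01764044 289.47534611] [ 3.14120852e+00  2.02813044e-03 -1.65354958e-03]
```

View pics/w3.png

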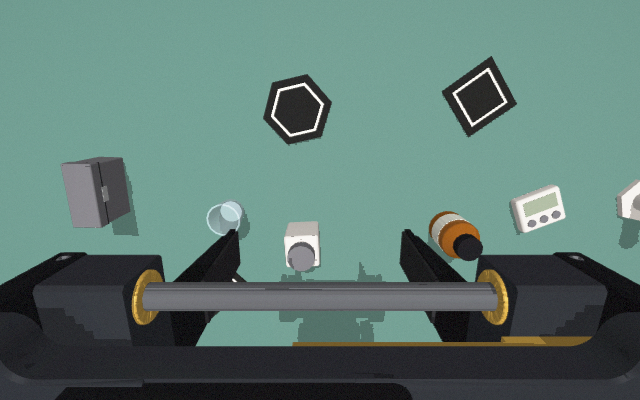

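Hex pad is at (298,110), square pad (480,97), and the slide box lid at (82,193), leaning left.

```bash
python3 - <<'E'
from h import *
for n,L in(('w2',[('opad',165,215,3),('rpad',534,206,3)]),('w3',[('hex',298,110,3),('sqpad',480,97,3)])):
    c,p,d=load(n);g=p.astype(int);mx=g.max(2);mn=g.min(2);W=cloud(c,d)
    bd=(mx<80); wh=(mn>150)
    for a,u,v,z in L:
        m=np.zeros((400,640),np.uint8); m[max(0,v-45):v+45,u-50:u+50]=1
        mm=(bd|wh)*m; mm[:, :]=mm
        print(a,blob(c,mm,u,v,z))
        # inner ring outline
        print('   ring',blob(c,wh*m,*( (u,v) ),z))
c,p,d=load('w2');W=cloud(c,d);Z=W[...,2]
print('sbcap',blob(c,Z>76,251,160,83),np.percentile(Z[155:165,246:256],50))
print('rbcap',blob(c,Z>77,432,150,84),np.percentile(Z[145:155,427:437],50))
hsvm=(Z>15)&(p.min(2)>100)
print('sb body topview',blob(c,(Z>55),262,150,62))
c,p,d=load('w3');W=cloud(c,d);Z=W[...,2]
print('box',blob(c,Z>62,82,193,70),np.percentile(Z[185:200,75:90],50))
E
```

```text
opad ('cen', array([356.2, 276.3]), 'rect', [array([341.5, 290.7]), array([ 72.8, 170.5]), np.float64(47.3)], 'circ', [array([344.3, 292.1]), np.float64(87.7)])
   ring ('cen', array([360.3, 273.5]), 'rect', [array([360. , 273.7]), array([45.8, 94.5]), np.float64(42.3)], 'circ', [array([360.2, 273.8]), np.float64(51.5)])
rpad ('cen', array([ 379.1, -292.9]), 'rect', [array([ 379.2, -292.9]), array([82.6, 80.8]), np.float64(64.4)], 'circ', [array([ 379.3, -292.8]), np.float64(41.7)])
   ring ('cen', array([ 378.6, -294. ]), 'rect', [array([ 378.3, -293.6]), array([61.7, 60.2]), np.float64(11.5)], 'circ', [array([ 378.6, -294.1]), np.float64(31.1)])
hex ('cen', array([650.1, 124.6]), 'rect', [array([650.1, 124.8]), array([97. , 85.7]), np.float64(42.5)], 'circ', [array([650.4, 124.7]), np.float64(49.0)])
   ring ('cen', array([650.3, 124.8]), 'rect', [array([650.2, 124.6]), array([74.9, 66.5]), np.float64(42.6)], 'circ', [array([650.5, 124.8]), np.float64(38.0)])
sqpad ('cen', array([ 666.1, -128.2]), 'rect', [array([ 666. , -128.2]), array([76.5, 77. ]), np.float64(36.0)], 'circ', [ar
[... 215 characters left out ...]
 ('cen', array([461.9, 117.7]), 'rect', [array([462. , 117.9]), array([35.1, 36.7]), np.float64(0.0)], 'circ', [array([462.2, 117.7]), np.float64(18.8)]) 82.62414688642701
rbcap ('cen', array([ 475. , -101.8]), 'rect', [array([ 475.1, -101.9]), array([33.6, 32.9]), np.float64(47.4)], 'circ', [array([ 475.3, -101.6]), np.float64(17.5)]) 84.02696906269733
sb body topview ('cen', array([462. , 117.4]), 'rect', [array([462. , 117.7]), array([47.6, 48.9]), np.float64(2.7)], 'circ', [array([461.8, 117.3]), np.float64(31.6)])
box ('cen', array([544.2, 397.4]), 'rect', [array([544.3, 396.9]), array([43.4, 86.5]), np.float64(88.6)], 'circ', [array([544.7, 398.2]), np.float64(46.8)]) 69.88813838457594
```

```bash
python3 -c "
from h import *
delta(462,117.6,110,0.047);delta(462,117.6,22,0.047)"
```

```text
t 2.60 pos [570.   93.9 290. ] [ 3.141e+00  1.000e-03 -2.000e-03] turn [ 0.     0.001 -0.049] shift [-0.1078 -0.0235  0.1802]
t 2.60 pos [570.   93.9 290. ] [ 3.141e+00  1.000e-03 -2.000e-03] turn [ 0.     0.001 -0.049] shift [-0.1077 -0.0236  0.2682]
```

Emit:
arm_command --targets '[[[0,0,-0.047],[-0.036,-0.008,0.03],0],[[0,0,-0.047],[-0.072,-0.016,0.06],0],[[0,0,-0.047],[-0.108,-0.0235,0.09],0],[[0,0,-0.047],[-0.108,-0.0235,0.13],0],[[0,0,-0.047],[-0.108,-0.0235,0.17],0],[[0,0,-0.047],[-0.108,-0.0235,0.18],0],[[0,0,-0.047],[-0.108,-0.0235,0.18],0]]'

```text
t: 3.3
eef_pos: [461.7, 118.2, 110.4]
tcp_rot: [3.141, 0.002, 0.046]
ft_force: [0.8, 0.1, 0.2]
opening: 1.001
```

```bash
python3 -c "
from h import *
snap('w4');delta(462,117.6,22,0.047)"
```

```text
t 3.35 pos [462.6 118.4 111.5] [ 3.141 -0.     0.046] turn [ 0.    -0.    -0.001] shift [-0.0006  0.0008  0.0895]
```

View pics/w4.png

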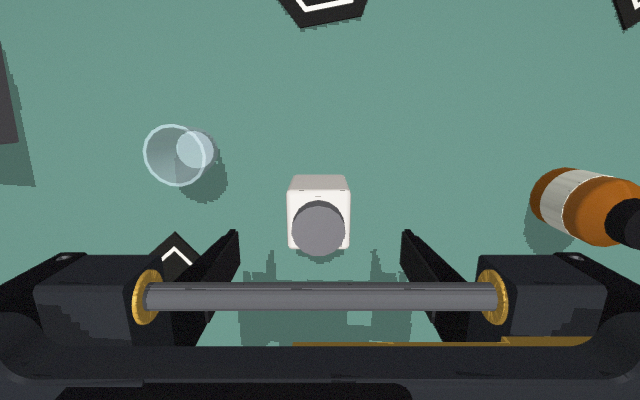

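The square bottle is centred between the fingers at column 319, square to the jaws. Going down and closing.

Emit:
arm_command --targets '[[[0,0,0],[0,0,0.03],0],[[0,0,0],[0,0,0.06],0],[[0,0,0],[0,0,0.088],0],[[0,0,0],[0,0,0.088],0],[[0,0,0],[0,0,0.088],255],[[0,0,0],[0,0,0.088],255],[[0,0,0],[0,0,0.088],255],[[0,0,0],[0,0,0.088],255]]'

```text
t: 4.15
eef_pos: [462.8, 119.1, 23.7]
tcp_rot: [-3.142, -0.002, 0.047]
ft_force: [-0.7, -1.0, 0.2]
opening: 0.723
```

Emit:
arm_command --targets '[[[0,0,0],[0,0,0],255],[[0,0,0],[0,0,0],255],[[0,0,0],[0,0,0],255]]'

```text
t: 4.45
eef_pos: [462.4, 119.0, 22.8]
tcp_rot: [3.141, -0.0, 0.047]
ft_force: [-1.1, 0.7, 4.5]
opening: 0.503
```

Emit:
arm_command --targets '[[[0,0,0],[0,0,-0.01],255],[[0,0,0],[0,0,-0.04],255],[[0,0,0],[0,0,-0.07],255],[[0,0,0],[0,0,-0.1],255],[[0,0,0],[0,0,-0.12],255],[[0,0,0],[0,0,-0.12],255]]'

```text
t: 5.05
eef_pos: [463.2, 119.1, 145.3]
tcp_rot: [-3.141, -0.005, 0.047]
ft_force: [0.2, -0.2, -1.6]
opening: 0.504
```

```bash
python3 -c "
from h import *
s=env.state();print(s['opening'],s['ft_force']);delta(666.2,-128.6,142,0.628)"
```

```text
0.5044640590570892 [ 0.20584565 -0.24440492 -1.55400536]
t 5.05 pos [463.2 119.1 145.3] [-3.141 -0.005  0.047] turn [ 0.001 -0.005 -0.581] shift [0.1912 0.257  0.0041]
```

Emit:
arm_command --targets '[[[0,0,-0.07],[0.02,0.027,0],255],[[0,0,-0.15],[0.048,0.064,0],255],[[0,0,-0.23],[0.076,0.102,0],255],[[0,0,-0.32],[0.104,0.14,0],255],[[0,0,-0.41],[0.132,0.178,0],255],[[0,0,-0.5],[0.16,0.215,0],255],[[0,0,-0.56],[0.181,0.243,0],255],[[0,0,-0.581],[0.191,0.257,0],255]]'

```text
t: 5.85
eef_pos: [665.9, -131.3, 140.7]
tcp_rot: [-3.141, 0.001, 0.628]
ft_force: [-0.5, -0.4, -1.2]
opening: 0.506
```

Emit:
arm_command --targets '[[[0,0,0],[0,0,0],255],[[0,0,0],[0,0,0],255]]'

```text
t: 6.05
eef_pos: [664.2, -128.4, 141.2]
tcp_rot: [-3.14, 0.001, 0.627]
ft_force: [-0.3, 0.2, -1.7]
opening: 0.504
```

```bash
python3 -c "
from h import *
delta(666.2,-128.6,26.5,0.628)
snap('w5')"
```

```text
t 6.05 pos [ 664.2 -128.4  141.2] [-3.14e+00  1.00e-03  6.27e-01] turn [-0.002  0.001 -0.001] shift [0.0016 0.0015 0.1147]
```

View pics/w5.png

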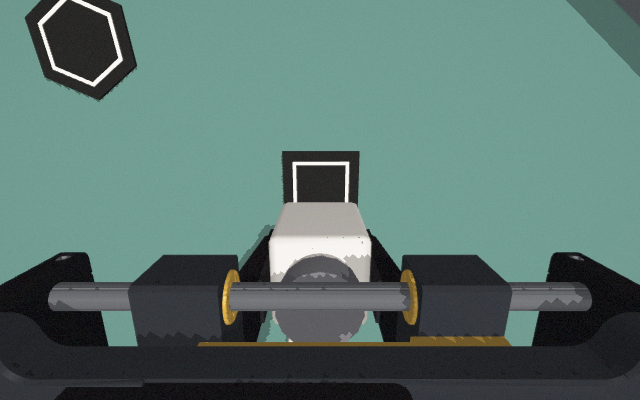

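The bottle is aligned with the pad, whose outline is at columns 293–349 directly ahead. Lowering.

Emit:
arm_command --targets '[[[0,0,0],[0.0015,0.0005,0.03],255],[[0,0,0],[0.0015,0.0005,0.06],255],[[0,0,0],[0.0015,0.0005,0.085],255],[[0,0,0],[0.0015,0.0005,0.1],255],[[0,0,0],[0.0015,0.0005,0.108],255],[[0,0,0],[0.0015,0.0005,0.112],255],[[0,0,0],[0.0015,0.0005,0.112],255],[[0,0,0],[0.0015,0.0005,0.112],255]]'

```text
t: 6.9
eef_pos: [667.0, -128.4, 31.6]
tcp_rot: [3.14, -0.001, 0.628]
ft_force: [0.7, 0.2, -2.0]
opening: 0.508
```

```bash
python3 -c "
from h import *
delta(666.2,-128.6,26.5,0.628);print(env.state()['ft_force'])"
```

```text
t 6.90 pos [ 667.  -128.4   31.6] [ 3.14e+00 -1.00e-03  6.28e-01] turn [ 0.001 -0.001 -0.   ] shift [-0.0008 -0.0003  0.0051]
[ 0.66671966  0.18779585 -2.04122398]
```

Emit:
arm_command --targets '[[[0,0,0],[0,0,0.002],255],[[0,0,0],[0,0,0.004],255],[[0,0,0],[0,0,0.005],255],[[0,0,0],[0,0,0.005],255],[[0,0,0],[0,0,0.005],255]]'

```text
t: 7.4
eef_pos: [666.7, -128.3, 25.8]
tcp_rot: [3.141, -0.0, 0.628]
ft_force: [-0.6, -0.8, 0.2]
opening: 0.501
```

Emit:
arm_command --targets '[[[0,0,0],[0,0,0],150],[[0,0,0],[0,0,0],110],[[0,0,0],[0,0,0],0],[[0,0,0],[0,0,0],0],[[0,0,0],[0,0,0],0],[[0,0,0],[0,0,0],0],[[0,0,0],[0,0,0],0]]'

```text
t: 8.1
eef_pos: [666.6, -128.3, 25.6]
tcp_rot: [3.141, 0.0, 0.628]
ft_force: [-0.5, -0.5, -0.8]
opening: 0.937
```

Emit:
arm_command --targets '[[[0,0,0],[0,0,-0.02],0],[[0,0,0],[0,0,-0.06],0],[[0,0,0],[0,0,-0.1],0],[[0,0,0],[0,0,-0.14],0],[[0,0,0],[-0.04,0,-0.17],0],[[0,0,0],[-0.08,0,-0.2],0],[[0,0,0],[-0.08,0,-0.2],0],[[0,0,0],[-0.08,0,-0.2],0]]'

```text
t: 8.9
eef_pos: [601.8, -175.7, 226.4]
tcp_rot: [3.14, -0.001, 0.626]
ft_force: [1.3, 0.3, -1.2]
opening: 1.001
```

```bash
python3 -c "
from h import *
snap('w6');delta(475.1,-101.8,120,0)
c,p,d=load('w6');Z=cloud(c,d)[...,2];print(blob(c,Z>78,320,130,86))"
```

```text
t 8.95 pos [ 602.  -175.1  225.3] [-3.141 -0.     0.627] turn [-0.    -0.     0.627] shift [-0.0597 -0.1338  0.1053]
('cen', array([ 665.8, -130.1]), 'rect', [array([ 665.9, -130.2]), array([35.7, 36.3]), np.float64(35.9)], 'circ', [array([ 665.7, -130.2]), np.float64(18.3)])
```

View pics/w6.png

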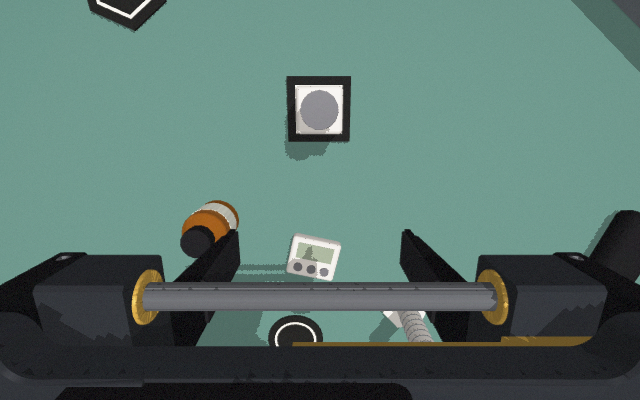

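The square bottle sits centred inside its square at (319,109). Next, the round bottle.

Emit:
arm_command --targets '[[[0,0,0.12],[-0.012,-0.027,0.01],0],[[0,0,0.25],[-0.024,-0.054,0.02],0],[[0,0,0.37],[-0.036,-0.081,0.04],0],[[0,0,0.5],[-0.048,-0.108,0.06],0],[[0,0,0.627],[-0.06,-0.134,0.08],0],[[0,0,0.627],[-0.06,-0.134,0.105],0],[[0,0,0.627],[-0.06,-0.134,0.105],0],[[0,0,0.627],[-0.06,-0.134,0.105],0]]'

```text
t: 9.75
eef_pos: [475.2, -101.8, 120.2]
tcp_rot: [-3.141, 0.001, 0.002]
ft_force: [0.9, -0.7, 0.5]
opening: 1.003
```

```bash
python3 -c "
from h import *
snap('w7');delta(475.1,-101.8,19,0)
c,p,d=load('w7');Z=cloud(c,d)[...,2];print(blob(c,Z>78,320,225,84))"
```

```text
t 9.80 pos [ 475.5 -102.   120.7] [-3.142e+00  0.000e+00  2.000e-03] turn [-0.     0.     0.002] shift [-0.0004 -0.0002  0.1017]
('cen', array([ 475.5, -103. ]), 'rect', [array([ 475.4, -103. ]), array([32.8, 33.7]), np.float64(63.9)], 'circ', [array([ 475.7, -103.2]), np.float64(17.2)])
```

View pics/w7.png

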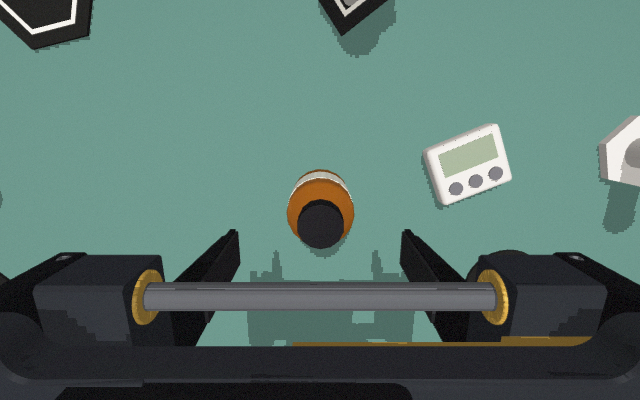

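The round bottle is centred between the fingers (column 320). The timer at (467,165) is clear of them.

Emit:
arm_command --targets '[[[0,0,0],[0,0,0.035],0],[[0,0,0],[0,0,0.07],0],[[0,0,0],[0,0,0.1],0],[[0,0,0],[0,0,0.101],0],[[0,0,0],[0,0,0.101],255],[[0,0,0],[0,0,0.101],255],[[0,0,0],[0,0,0.101],255],[[0,0,0],[0,0,0.101],255]]'

```text
t: 10.6
eef_pos: [475.1, -102.3, 20.7]
tcp_rot: [3.141, -0.002, 0.001]
ft_force: [-0.0, -0.1, -0.1]
opening: 0.725
```

Emit:
arm_command --targets '[[[0,0,0],[0,0,0],255],[[0,0,0],[0,0,0],255],[[0,0,0],[0,0,0],255],[[0,0,0],[0,0,0],255]]'

```text
t: 11.0
eef_pos: [474.8, -102.1, 20.0]
tcp_rot: [3.141, -0.001, 0.001]
ft_force: [-0.2, 0.2, 6.2]
opening: 0.562
```

Emit:
arm_command --targets '[[[0,0,0],[0,0,-0.01],255],[[0,0,0],[0,0,-0.04],255],[[0,0,0],[0,0,-0.07],255],[[0,0,0],[0,0,-0.1],255],[[0,0,0],[0,0,-0.1],255],[[0,0,0],[0,0,-0.1],255]]'

```text
t: 11.6
eef_pos: [474.5, -102.0, 120.0]
tcp_rot: [3.141, -0.001, 0.001]
ft_force: [-1.0, 0.0, -2.1]
opening: 0.564
```

```bash
python3 -c "
from h import *
s=env.state();print(s['opening'],s['ft_force']);delta(378.8,-293.5,120,0)"
```

```text
0.5642525369269402 [-0.99943516  0.00426358 -2.1425492 ]
t 11.60 pos [ 474.5 -102.   120. ] [ 3.141e+00 -1.000e-03  1.000e-03] turn [ 0.    -0.001  0.001] shift [-0.0959  0.1914  0.    ]
```

Emit:
arm_command --targets '[[[0,0,0],[-0.012,0.024,0],255],[[0,0,0],[-0.03,0.06,0],255],[[0,0,0],[-0.048,0.096,0],255],[[0,0,0],[-0.066,0.132,0],255],[[0,0,0],[-0.083,0.166,0],255],[[0,0,0],[-0.096,0.191,0],255],[[0,0,0],[-0.096,0.191,0],255],[[0,0,0],[-0.096,0.191,0],255]]'

```text
t: 12.4
eef_pos: [378.0, -292.9, 118.5]
tcp_rot: [-3.14, 0.002, -0.001]
ft_force: [-0.7, 0.0, -2.1]
opening: 0.565
```

Emit:
arm_command --targets '[[[0,0,0],[0,0,0.03],255],[[0,0,0],[0,0,0.055],255],[[0,0,0],[0,0,0.075],255],[[0,0,0],[0,0,0.085],255],[[0,0,0],[0,0,0.09],255],[[0,0,0],[0,0,0.09],255],[[0,0,0],[0,0,0.09],255]]'

```text
t: 13.1
eef_pos: [379.1, -293.2, 30.2]
tcp_rot: [3.141, -0.001, 0.001]
ft_force: [0.6, 0.4, -2.5]
opening: 0.563
```

```bash
python3 -c "
from h import *
s=env.state();print(s['opening'],s['ft_force']);delta(378.8,-293.5,23,0)"
```

```text
0.5633209327618746 [ 0.62659253  0.38590203 -2.45625516]
t 13.10 pos [ 379.1 -293.2   30.2] [ 3.141e+00 -1.000e-03  1.000e-03] turn [ 0.001 -0.001  0.001] shift [-0.0003  0.0003  0.0072]
```

Emit:
arm_command --targets '[[[0,0,0],[0,0,0.003],255],[[0,0,0],[0,0,0.005],255],[[0,0,0],[0,0,0.007],255],[[0,0,0],[0,0,0.007],255],[[0,0,0],[0,0,0.007],255]]'

```text
t: 13.6
eef_pos: [378.8, -293.3, 23.0]
tcp_rot: [3.141, -0.0, 0.001]
ft_force: [-1.7, 0.7, 6.7]
opening: 0.565
```

Contact force is +6.7 N, so it's seated. Releasing.

Emit:
arm_command --targets '[[[0,0,0],[0,0,0],130],[[0,0,0],[0,0,0],90],[[0,0,0],[0,0,0],0],[[0,0,0],[0,0,0],0],[[0,0,0],[0,0,0],0],[[0,0,0],[0,0,0],0],[[0,0,0],[0,0,0],0]]'

```text
t: 14.3
eef_pos: [378.8, -293.2, 22.6]
tcp_rot: [3.142, 0.0, 0.001]
ft_force: [1.1, 0.2, -0.3]
opening: 0.981
```

Emit:
arm_command --targets '[[[0,0,0],[0,0,-0.02],0],[[0,0,0],[0,0,-0.06],0],[[0,0,0],[0,0,-0.1],0],[[0,0,0],[0,0,-0.14],0],[[0,0,0],[0,0.03,-0.18],0],[[0,0,0],[0.01,0.06,-0.2],0],[[0,0,0],[0.01,0.06,-0.2],0],[[0,0,0],[0.01,0.06,-0.2],0]]'

```text
t: 15.1
eef_pos: [388.4, -353.0, 222.3]
tcp_rot: [-3.141, 0.0, 0.0]
ft_force: [1.1, 0.4, -1.0]
opening: 0.996
```

```bash
python3 -c "
from h import *
snap('w8');delta(518.3,-390,150,0)
c,p,d=load('w8');Z=cloud(c,d)[...,2]
m=Z>79;n,l,s,ce=cv2.connectedComponentsWithStats(m.astype(np.uint8))
for i in range(1,n):
  if s[i,4]>100 and ce[i][1]<235: print(ce[i],blob(c,l==i,*ce[i],87),blob(c,l==i,*ce[i],114)[1])"
```

```text
t 15.15 pos [ 388.2 -352.3  221.7] [-3.14e+00  1.00e-03  1.00e-03] turn [-0.001  0.001  0.001] shift [0.1301 0.0379 0.0715]
[362.93041607  45.758967  ] ('cen', array([ 521.9, -392.4]), 'rect', [array([ 522.1, -393. ]), array([36.5, 34.7]), np.float64(0.0)], 'circ', [array([ 521.1, -393.3]), np.float64(19.6)]) [ 516.9 -389. ]
[261.23094959 199.88276671] ('cen', array([ 379.7, -294.8]), 'rect', [array([ 379.8, -294.7]), array([32.2, 34.8]), np.float64(62.7)], 'circ', [array([ 379.8, -294.9]), np.float64(17.6)]) [ 387.3 -300. ]
```

View pics/w8.png

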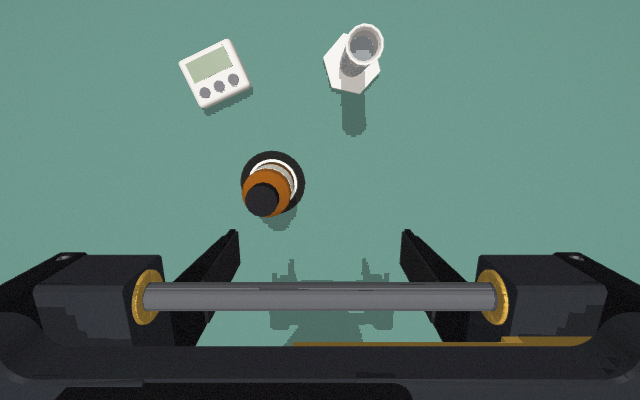

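The round bottle is inside its ring, with the cap projecting to within 1.5 mm of the pad centre. Next, the cylinder.

Emit:
arm_command --targets '[[[0,0,0],[0.043,0.013,0.005],0],[[0,0,0],[0.086,0.026,0.02],0],[[0,0,0],[0.13,0.038,0.04],0],[[0,0,0],[0.13,0.038,0.07],0],[[0,0,0],[0.13,0.038,0.07],0],[[0,0,0],[0.13,0.038,0.07],0]]'

```text
t: 15.75
eef_pos: [518.1, -390.1, 152.1]
tcp_rot: [-3.14, 0.002, 0.001]
ft_force: [-0.4, 0.1, 0.5]
opening: 1.0
```

```bash
python3 -c "
from h import *
snap('w9');delta(518.3,-390,58,0)
c,p,d=load('w9');Z=cloud(c,d)[...,2];print(blob(c,Z>100,320,225,114))"
```

```text
t 15.80 pos [ 518.4 -390.6  153.4] [-3.141e+00  0.000e+00  1.000e-03] turn [-0.     0.     0.001] shift [-0.0001 -0.0006  0.0954]
('cen', array([ 519.2, -390. ]), 'rect', [array([ 519., -390.]), array([30.8, 31.7]), np.float64(47.6)], 'circ', [array([ 519.6, -390.1]), np.float64(16.6)])
```

View pics/w9.png

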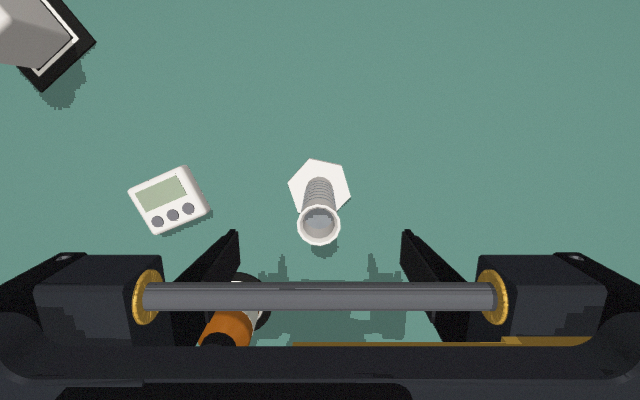

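The cylinder's lip is centred between the fingers at (319,225).

Emit:
arm_command --targets '[[[0,0,0],[0,0,0.03],0],[[0,0,0],[0,0,0.06],0],[[0,0,0],[0,0,0.09],0],[[0,0,0],[0,0,0.094],0],[[0,0,0],[0,0,0.094],255],[[0,0,0],[0,0,0.094],255],[[0,0,0],[0,0,0.094],255],[[0,0,0],[0,0,0.094],255]]'

```text
t: 16.6
eef_pos: [519.2, -391.4, 60.0]
tcp_rot: [3.14, -0.001, 0.001]
ft_force: [-0.4, 0.4, -0.5]
opening: 0.726
```

Emit:
arm_command --targets '[[[0,0,0],[0,0,0],255],[[0,0,0],[0,0,0],255],[[0,0,0],[0,0,0],255],[[0,0,0],[0,0,0],255],[[0,0,0],[0,0,0],255],[[0,0,0],[0,0,0],255]]'

```text
t: 17.2
eef_pos: [518.8, -391.0, 58.5]
tcp_rot: [-3.142, 0.0, 0.001]
ft_force: [-0.6, -0.5, -0.7]
opening: 0.299
```

Emit:
arm_command --targets '[[[0,0,0],[0,0,0],255],[[0,0,0],[0,0,-0.01],255],[[0,0,0],[0,0,-0.04],255],[[0,0,0],[0,0,-0.07],255],[[0,0,0],[0,0,-0.1],255],[[0,0,0],[0,0,-0.12],255],[[0,0,0],[0,0,-0.12],255],[[0,0,0],[0,0,-0.12],255]]'

```text
t: 18.0
eef_pos: [518.7, -390.9, 178.7]
tcp_rot: [3.141, -0.0, 0.001]
ft_force: [0.1, -0.2, -1.1]
opening: 0.298
```

```bash
python3 -c "
from h import *
s=env.state();print(s['opening'],s['ft_force']);delta(650.2,124.7,178,0)"
```

```text
0.29799372777445493 [ 0.1008311 -0.2227998 -1.1099899]
t 18.00 pos [ 518.7 -390.9  178.7] [ 3.141e+00 -0.000e+00  1.000e-03] turn [ 0.    -0.     0.001] shift [ 0.1319 -0.5155  0.0006]
```

Emit:
arm_command --targets '[[[0,0,0],[0.006,-0.022,0],255],[[0,0,0],[0.015,-0.06,0],255],[[0,0,0],[0.025,-0.1,0],255],[[0,0,0],[0.036,-0.14,0],255],[[0,0,0],[0.046,-0.18,0],255],[[0,0,0],[0.056,-0.22,0],255],[[0,0,0],[0.066,-0.26,0],255],[[0,0,0],[0.077,-0.3,0],255]]'

```text
t: 18.8
eef_pos: [595.1, -89.2, 177.1]
tcp_rot: [-3.141, 0.002, 0.001]
ft_force: [0.1, -0.5, -0.5]
opening: 0.297
```

Emit:
arm_command --targets '[[[0,0,0],[0.01,-0.04,0],255],[[0,0,0],[0.02,-0.08,0],255],[[0,0,0],[0.031,-0.12,0],255],[[0,0,0],[0.041,-0.16,0],255],[[0,0,0],[0.05,-0.195,0],255],[[0,0,0],[0.055,-0.215,0],255],[[0,0,0],[0.055,-0.215,0],255],[[0,0,0],[0.055,-0.215,0],255]]'

```text
t: 19.6
eef_pos: [650.0, 123.6, 177.7]
tcp_rot: [3.141, 0.002, 0.001]
ft_force: [-0.4, -0.7, -1.2]
opening: 0.3
```

```bash
python3 -c "
from h import *
snap('w10');s=env.state();print(s['opening'],s['ft_force']);delta(650.2,124.7,62.5,0)"
```

```text
0.3003859123297274 [ 0.24454235 -0.33471449 -0.6085043 ]
t 19.65 pos [650.1 123.  178. ] [3.141e+00 1.000e-03 0.000e+00] turn [0.    0.001 0.   ] shift [ 0.0003 -0.0018  0.1155]
```

View pics/w10.png

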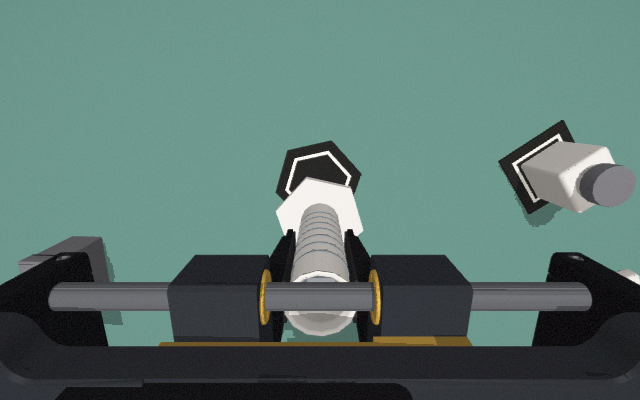

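The cylinder is held upright over the hex pad. Lowering.

Emit:
arm_command --targets '[[[0,0,0],[0,-0.001,0.03],255],[[0,0,0],[0,-0.0015,0.06],255],[[0,0,0],[0,-0.0015,0.085],255],[[0,0,0],[0,-0.0015,0.1],255],[[0,0,0],[0,-0.0015,0.107],255],[[0,0,0],[0,-0.0015,0.11],255],[[0,0,0],[0,-0.0015,0.11],255],[[0,0,0],[0,-0.0015,0.11],255]]'

```text
t: 20.45
eef_pos: [650.9, 125.5, 69.7]
tcp_rot: [-3.142, -0.002, 0.001]
ft_force: [-0.3, 0.3, -0.8]
opening: 0.299
```

```bash
python3 -c "
from h import *
s=env.state();print(s['opening'],s['ft_force']);delta(650.2,124.7,62,0)"
```

```text
0.2989698255701633 [-0.27514838  0.29328866 -0.8450819 ]
t 20.45 pos [650.9 125.5  69.7] [-3.142e+00 -2.000e-03  1.000e-03] turn [-0.    -0.002  0.001] shift [-0.0007  0.0008  0.0077]
```

Emit:
arm_command --targets '[[[0,0,0],[0,0,0.003],255],[[0,0,0],[0,0,0.005],255],[[0,0,0],[0,0,0.006],255],[[0,0,0],[0,0,0.0065],255],[[0,0,0],[0,0,0.0065],255],[[0,0,0],[0,0,0.0065],255]]'

```text
t: 21.05
eef_pos: [650.5, 125.6, 62.2]
tcp_rot: [3.142, -0.0, 0.001]
ft_force: [-0.7, 0.2, -0.5]
opening: 0.302
```

Emit:
arm_command --targets '[[[0,0,0],[0,0,0.001],255],[[0,0,0],[0,0,0.001],255],[[0,0,0],[0,0,0.001],255]]'

```text
t: 21.35
eef_pos: [650.5, 125.6, 61.1]
tcp_rot: [3.142, -0.0, 0.001]
ft_force: [-0.3, 0.3, 0.0]
opening: 0.297
```

Emit:
arm_command --targets '[[[0,0,0],[0,0,0.001],190],[[0,0,0],[0,0,0.001],160],[[0,0,0],[0,0,0.001],0],[[0,0,0],[0,0,0.001],0],[[0,0,0],[0,0,0.001],0],[[0,0,0],[0,0,0.001],0],[[0,0,0],[0,0,0.001],0],[[0,0,0],[0,0,0.001],0]]'

```text
t: 22.15
eef_pos: [650.4, 125.5, 60.1]
tcp_rot: [3.141, 0.0, 0.001]
ft_force: [0.4, 1.2, 0.3]
opening: 0.821
```

Emit:
arm_command --targets '[[[0,0,0],[0,0,0],0],[[0,0,0],[0,0,0],0],[[0,0,0],[0,0,0],0]]'

```text
t: 22.45
eef_pos: [650.4, 125.6, 60.1]
tcp_rot: [3.142, -0.0, 0.001]
ft_force: [-0.9, 0.9, -0.3]
opening: 0.992
```

Emit:
arm_command --targets '[[[0,0,0],[0,0,-0.03],0],[[0,0,0],[0,0,-0.07],0],[[0,0,0],[0,0,-0.11],0],[[0,0,0],[0,0,-0.15],0],[[0,0,0],[-0.03,-0.03,-0.17],0],[[0,0,0],[-0.06,-0.06,-0.17],0],[[0,0,0],[-0.09,-0.09,-0.17],0],[[0,0,0],[-0.12,-0.12,-0.17],0]]'

```text
t: 23.25
eef_pos: [529.0, 246.3, 230.4]
tcp_rot: [-3.141, -0.001, 0.0]
ft_force: [1.7, -0.5, -0.4]
opening: 1.0
```

Emit:
arm_command --targets '[[[0,0,0],[-0.02,-0.045,0],0],[[0,0,0],[-0.04,-0.09,0],0],[[0,0,0],[-0.06,-0.13,0],0],[[0,0,0],[-0.06,-0.15,0],0],[[0,0,0],[-0.06,-0.15,0],0],[[0,0,0],[-0.06,-0.15,0],0]]'

```text
t: 23.85
eef_pos: [470.0, 395.3, 229.9]
tcp_rot: [3.141, 0.0, 0.002]
ft_force: [-0.1, 0.1, -0.5]
opening: 1.003
```

```bash
python3 -c "
from h import *
snap('w11');delta(544,399,110,0)
c,p,d=load('w11');Z=cloud(c,d)[...,2]
for t in(62,66): 
  print('box',blob(c,Z>t,320,100,70))
m=Z>100;n,l,s,ce=cv2.connectedComponentsWithStats(m.astype(np.uint8))
for i in range(1,n):
  if s[i,4]>100 and ce[i][1]<235: print(ce[i],blob(c,l==i,*ce[i],117))"
```

```text
t 23.90 pos [470.3 394.7 229.9] [3.141e+00 0.000e+00 1.000e-03] turn [0.    0.    0.001] shift [ 0.0737 -0.0043  0.1199]
box ('cen', array([543.3, 400.9]), 'rect', [array([542.9, 400.9]), array([38. , 86.2]), np.float64(88.1)], 'circ', [array([543.2, 400.9]), np.float64(45.8)])
box ('cen', array([543.3, 400.9]), 'rect', [array([542.9, 400.9]), array([38. , 86.2]), np.float64(88.1)], 'circ', [array([543.2, 400.9]), np.float64(45.8)])
```

View pics/w11.png

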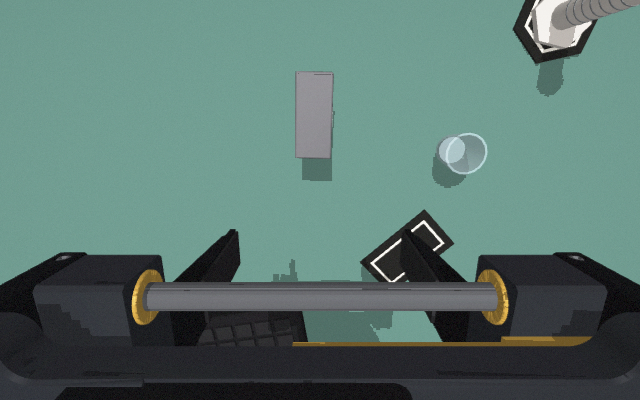

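The box lid measures 38 x 86 mm, centred at (314,115) px, i.e. world (543,401), turned -0.033 rad. The cylinder stands on the hex pad at upper right.

Emit:
arm_command --targets '[[[0,0,0.034],[0.036,-0.003,0.03],0],[[0,0,0.034],[0.073,-0.006,0.06],0],[[0,0,0.034],[0.073,-0.006,0.1],0],[[0,0,0.034],[0.073,-0.006,0.12],0],[[0,0,0.034],[0.073,-0.006,0.12],0],[[0,0,0.034],[0.073,-0.006,0.12],0]]'

```text
t: 24.5
eef_pos: [543.9, 400.7, 110.8]
tcp_rot: [-3.142, -0.0, -0.034]
ft_force: [-0.1, 0.8, 0.2]
opening: 0.999
```

```bash
python3 -c "
from h import *
snap('w12');delta(543.1,400.9,41,-0.033)
c,p,d=load('w12');Z=cloud(c,d)[...,2];print('box',blob(c,Z>66,320,190,70))"
```

```text
t 24.55 pos [544.1 401.1 111.7] [-3.141e+00 -2.000e-03 -3.400e-02] turn [-0.001 -0.002 -0.001] shift [-0.0011  0.0003  0.0707]
box ('cen', array([544.1, 400.9]), 'rect', [array([544.4, 400.9]), array([37.6, 85.7]), np.float64(88.5)], 'circ', [array([544.1, 400.7]), np.float64(46.0)])
```

View pics/w12.png

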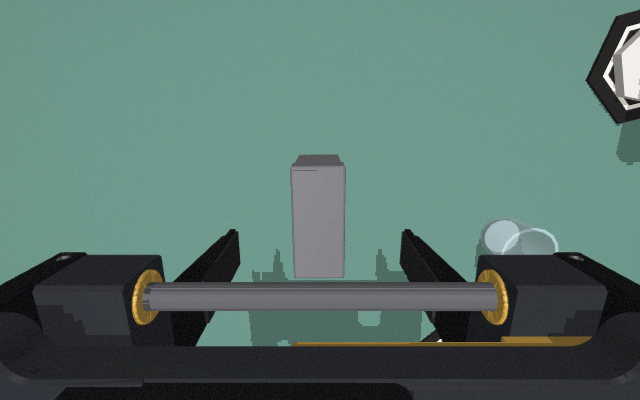

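The box is centred at column 319, lined up with the jaws, and clear of them. Grasping the lid.

Emit:
arm_command --targets '[[[0,0,0],[0,0,0.03],0],[[0,0,0],[0,0,0.06],0],[[0,0,0],[0,0,0.07],0],[[0,0,0],[0,0,0.07],0],[[0,0,0],[0,0,0.07],255],[[0,0,0],[0,0,0.07],255],[[0,0,0],[0,0,0.07],255],[[0,0,0],[0,0,0.07],255]]'

```text
t: 25.35
eef_pos: [543.5, 401.7, 40.9]
tcp_rot: [-3.141, -0.001, -0.033]
ft_force: [-0.3, 0.9, 0.3]
opening: 0.718
```

Emit:
arm_command --targets '[[[0,0,0],[0,0,0],255],[[0,0,0],[0,0,0],255],[[0,0,0],[0,0,0],255],[[0,0,0],[0,0,0],255],[[0,0,0],[0,0,0],255]]'

```text
t: 25.85
eef_pos: [543.2, 401.4, 40.0]
tcp_rot: [3.141, 0.0, -0.033]
ft_force: [0.1, 0.8, 0.4]
opening: 0.401
```

Emit:
arm_command --targets '[[[0,0,0],[0,0,0],255],[[0,0,0],[0,0,-0.01],255],[[0,0,0],[0,0,-0.04],255],[[0,0,0],[0,0,-0.07],255],[[0,0,0],[0,0,-0.09],255],[[0,0,0],[0,0,-0.09],255],[[0,0,0],[0,0,-0.09],255]]'

```text
t: 26.55
eef_pos: [543.0, 401.3, 129.9]
tcp_rot: [3.141, -0.0, -0.033]
ft_force: [0.2, 0.9, -2.2]
opening: 0.394
```

```bash
python3 -c "
from h import *
s=env.state();print(s['opening'],s['ft_force']);delta(360.2,273.6,132,-0.8325)"
```

```text
0.39390307508033595 [ 0.22699216  0.86993417 -2.24007453]
t 26.55 pos [543.  401.3 129.9] [ 3.141 -0.    -0.033] turn [ 0.    -0.     0.799] shift [-0.1784  0.1337 -0.0021]
```

The forward yaw would take joint 6 to about 3.05 rad, past its 2.69 limit. I'll turn the other way instead, to yaw 2.309 (the box is fine either way round), in stages.

Emit:
arm_command --targets '[[[0,0,-0.07],[-0.013,0.01,0],255],[[0,0,-0.18],[-0.036,0.027,0],255],[[0,0,-0.29],[-0.062,0.047,0],255],[[0,0,-0.4],[-0.088,0.066,0],255],[[0,0,-0.51],[-0.114,0.086,0],255],[[0,0,-0.62],[-0.14,0.105,0],255],[[0,0,-0.73],[-0.165,0.124,0],255],[[0,0,-0.84],[-0.178,0.134,0],255]]'

```text
t: 27.35
eef_pos: [358.1, 271.8, 129.0]
tcp_rot: [-3.141, 0.004, 0.811]
ft_force: [-0.3, -0.2, -1.7]
opening: 0.396
```

Emit:
arm_command --targets '[[[0,0,-0.11],[0,0,0],255],[[0,0,-0.22],[0,0,0],255],[[0,0,-0.33],[0,0,0],255],[[0,0,-0.44],[0,0,0],255],[[0,0,-0.55],[0,0,0],255],[[0,0,-0.66],[0,0,0],255],[[0,0,-0.77],[0,0,0],255],[[0,0,-0.88],[0,0,0],255]]'

```text
t: 28.15
eef_pos: [360.2, 273.1, 129.0]
tcp_rot: [-3.139, 0.001, 1.691]
ft_force: [0.4, 0.0, -2.0]
opening: 0.4
```

```bash
python3 -c "
from h import *
s=env.state();print(s['opening'],s['ft_force'],s['joints']);delta(360.2,273.6,130,2.309)"
```

```text
0.40037883346761316 [ 0.41272533  0.03851578 -2.0459988 ] [ 5.02452248e-01  3.75959882e-01  2.06381649e+00 -1.45938754e-04
  7.04199921e-01  3.82035157e-01]
t 28.15 pos [360.2 273.1 129. ] [-3.139e+00  1.000e-03  1.691e+00] turn [-0.002  0.    -0.618] shift [ 0.0005  0.     -0.001 ]
```

Emit:
arm_command --targets '[[[0,0,-0.12],[0,0,0],255],[[0,0,-0.24],[0,0,0],255],[[0,0,-0.36],[0,0,0],255],[[0,0,-0.48],[0,0,0],255],[[0,0,-0.57],[0,0,0],255],[[0,0,-0.618],[0,0,0],255],[[0,0,-0.618],[0,0,0],255],[[0,0,-0.618],[0,0,0],255]]'

```text
t: 28.95
eef_pos: [360.5, 273.2, 129.4]
tcp_rot: [-3.14, -0.0, 2.303]
ft_force: [-0.2, -0.6, -1.3]
opening: 0.399
```

```bash
python3 -c "
from h import *
snap('w13');s=env.state();print(s['opening'],s['ft_force'],s['joints']);delta(360.2,273.6,43.5,2.309)"
```

```text
0.3985054015768861 [ 1.12094788  0.61829555 -2.2904637 ] [ 5.02396376e-01  3.75010841e-01  2.06304792e+00 -1.24394311e-04
  7.04675208e-01 -2.29973524e-01]
t 29.00 pos [360.6 273.3 129.6] [-3.14  -0.     2.303] turn [-0.001 -0.    -0.006] shift [0.0005 0.     0.0861]
```

View pics/w13.png

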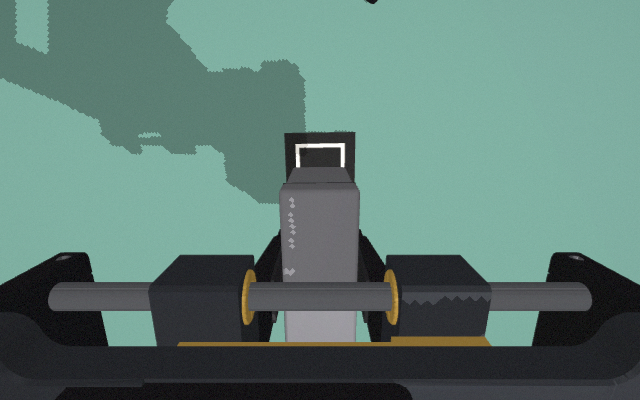

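The box lines up with the oblong pad (outline at columns 296–345). Lowering.

Emit:
arm_command --targets '[[[0,0,-0.006],[0,0,0.02],255],[[0,0,-0.006],[0,0,0.045],255],[[0,0,-0.006],[0,0,0.062],255],[[0,0,-0.006],[0,0,0.072],255],[[0,0,-0.006],[0,0,0.078],255],[[0,0,-0.006],[0,0,0.079],255],[[0,0,-0.006],[0,0,0.079],255],[[0,0,-0.006],[0,0,0.079],255]]'

```text
t: 29.8
eef_pos: [361.1, 273.6, 51.6]
tcp_rot: [3.141, 0.0, 2.311]
ft_force: [0.6, 0.0, -1.7]
opening: 0.397
```

```bash
python3 -c "
from h import *
s=env.state();print(s['opening'],s['ft_force']);delta(360.2,273.6,43,2.309)"
```

```text
0.39693539376882875 [ 0.56362959  0.01622664 -1.6536343 ]
t 29.80 pos [361.1 273.6  51.6] [3.141 0.    2.311] turn [0.001 0.    0.002] shift [ 0.0006 -0.0007  0.0086]
```

Emit:
arm_command --targets '[[[0,0,0],[0,0,0.003],255],[[0,0,0],[0,0,0.005],255],[[0,0,0],[0,0,0.007],255],[[0,0,0],[0,0,0.007],255],[[0,0,0],[0,0,0.007],255]]'

```text
t: 30.3
eef_pos: [360.8, 273.4, 44.0]
tcp_rot: [-3.141, 0.0, 2.311]
ft_force: [-0.2, -0.1, -1.4]
opening: 0.403
```

Emit:
arm_command --targets '[[[0,0,0],[0,0,0.001],255],[[0,0,0],[0,0,0.0015],255],[[0,0,0],[0,0,0.0015],255],[[0,0,0],[0,0,0.0015],255]]'

```text
t: 30.7
eef_pos: [360.9, 273.5, 42.9]
tcp_rot: [3.141, 0.0, 2.311]
ft_force: [-1.4, -0.6, 5.4]
opening: 0.401
```

Seated at +5.4 N. Releasing and backing off upward.

Emit:
arm_command --targets '[[[0,0,0],[0,0,0],165],[[0,0,0],[0,0,0],130],[[0,0,0],[0,0,0],0],[[0,0,0],[0,0,0],0],[[0,0,0],[0,0,0],0],[[0,0,0],[0,0,0],0],[[0,0,0],[0,0,0],0],[[0,0,0],[0,0,0],0]]'

```text
t: 31.5
eef_pos: [360.9, 273.5, 42.6]
tcp_rot: [-3.142, 0.0, 2.311]
ft_force: [0.5, -0.4, -0.3]
opening: 0.93
```

Emit:
arm_command --targets '[[[0,0,0],[0,0,0],0],[[0,0,0],[0,0,-0.02],0],[[0,0,0],[0,0,-0.06],0],[[0,0,0],[0,0,-0.1],0],[[0,0,0],[0,0,-0.14],0],[[0,0,0],[0,0,-0.18],0],[[0,0,0],[0,0,-0.22],0],[[0,0,0],[0,0,-0.22],0]]'

```text
t: 32.3
eef_pos: [362.2, 274.2, 267.1]
tcp_rot: [3.134, 0.002, 2.311]
ft_force: [0.6, -0.9, -0.0]
opening: 1.001
```

```bash
python3 -c "
from h import *
snap('w14');delta(440,35,290,1.0)
c,p,d=load('w14');Z=cloud(c,d)[...,2];print('box',blob(c,Z>66,320,200,73))"
```

```text
t 32.35 pos [361.4 273.8 264.5] [3.137e+00 1.000e-03 2.311e+00] turn [ 0.005 -0.002  1.311] shift [-0.2294 -0.1028 -0.0257]
box ('cen', array([360.8, 272.3]), 'rect', [array([360.6, 272. ]), array([37.1, 85.9]), np.float64(43.0)], 'circ', [array([360.9, 272.1]), np.float64(46.0)])
```

View pics/w14.png

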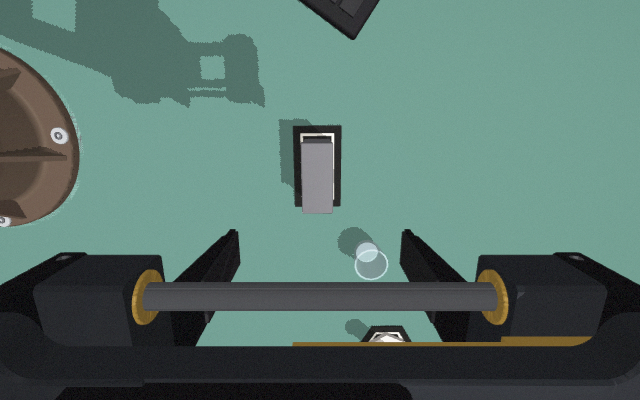

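Box at world (360.8, 272.3), turned within 0.02 rad of the pad. Checking the whole bench from the fixed cameras.

```bash
python3 -c "
from h import *
c,p,d=snap('t2','top');c2,p2,d2=snap('s2','side')
a=cv2.resize(p[120:320,150:470],None,fx=2.5,fy=2.5);cv2.imwrite('pics/t2c.png',a)
cv2.imwrite('pics/s2c.png',cv2.resize(p2[50:350,200:460],None,fx=2,fy=2,interpolation=cv2.INTER_CUBIC)[:600])"
```

```text
(no output)
```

View pics/t2c.png

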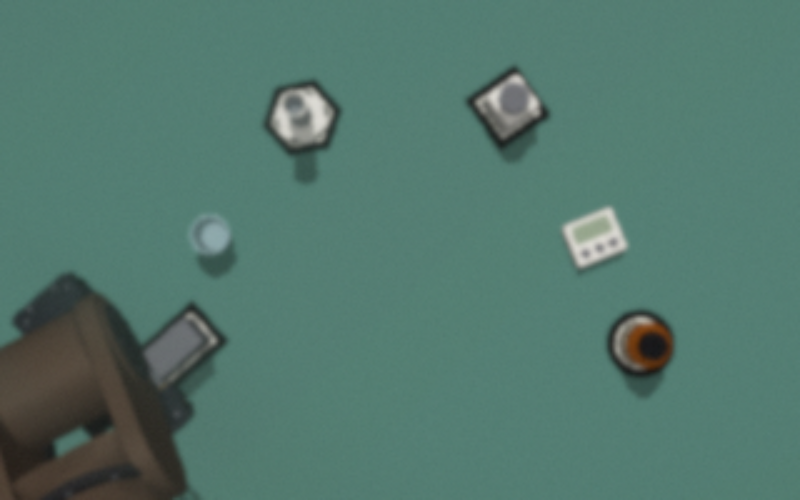

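View pics/s2c.png

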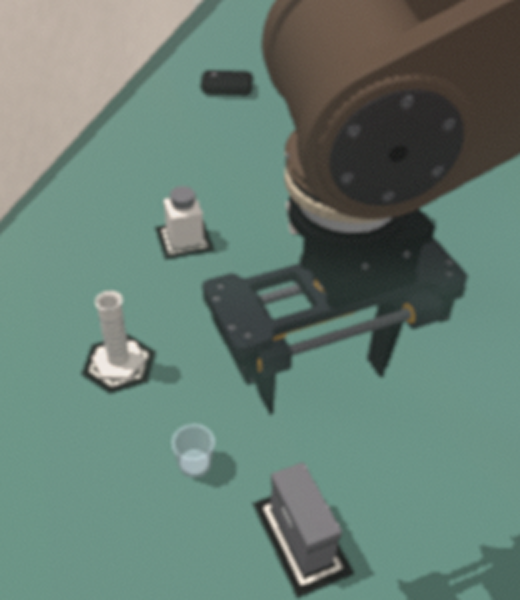

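All four stand on their pads, and the beaker and timer look unmoved. One numeric check of the cylinder and the bystanders.

```bash
python3 - <<'E'
from h import *
c,p,d=load('t2');Z=cloud(c,d)[...,2]
# cylinder foot + pad outline in top view
g=p.astype(int);foot=(g.min(2)>125);m=np.zeros_like(foot);m[150:185,250:292]=1
print('cyl foot/ring',blob(c,foot&m,271,170,9))
c,p,d=load('s2');W=cloud(c,d);q=W[(W[...,2]>100)&(abs(W[...,0]-650)<40)&(abs(W[...,1]-125)<40)]
print('lip from side',len(q),np.round((q.min(0)+q.max(0))/2,1),np.round(q.max(0)-q.min(0),1))
q=W[(W[...,2]>25)&(W[...,2]<90)&(abs(W[...,0]-650)<40)&(abs(W[...,1]-125)<40)];print('tube',np.round(q.mean(0),1))
p0=cv2.imread('pics/top0.png');p1=cv2.imread('pics/t2.png')
for n,(x,y,w,h) in dict(beaker=(222,202,26,26),timer=(372,200,34,32)).items():
    s=cv2.phaseCorrelate(p0[y:y+h,x:x+w].mean(2),p1[y:y+h,x:x+w].mean(2));print(n,'shift px',np.round(s[0],2),round(s[1],2))
s=env.state();print(s['t'],s['qvel'].round(3))
E
```

```text
cyl foot/ring ('cen', array([652. , 124.7]), 'rect', [array([652.1, 124.2]), array([63.6, 71.4]), np.float64(8.0)], 'circ', [array([651.2, 124. ]), np.float64(35.8)])
lip from side 125 [650.1 128.5 109.7] [30.3 30.2 18.5]
tube [645.1 136.5  58.1]
beaker shift px [0.5  0.59] 0.99
timer shift px [0.23 0.05] 0.91
32.45 [ 0.001  0.021  0.012 -0.    -0.    -0.   ]
```

```bash
python3 -c "
from h import *
print(env.job_done())"
```

```text
the job is handed in; nothing more can be done
None
```

All four things are standing on their matching pads, and the job was handed in at about 32.5 s of the 120 s allowed. No verdict is reported back, so what follows are my own camera checks before handing in.

| Thing | Distance from pad centre | Turn relative to pad |
|---|---|---|
| Square bottle | about 1.5 mm | under 0.01 rad |
| Round bottle | about 1.5 mm | not needed |
| Slide box | about 1.5 mm | about 0.01 rad |
| Cylinder | 2 to 4 mm | not needed |

- **Setting down:** each thing was lowered to within about a millimetre of its pad or into contact before I opened the fingers. The force reading showed clear contact for the round bottle and slide box. For the square bottle and cylinder it only dropped to about zero.
- **Cylinder:** the two views disagree slightly. The top view puts its foot about 2 mm off, while the side view puts its lip about 4 mm off. Both are inside the 12 mm limit, and the cylinder looks upright.
- **Bystanders:** the top view shows the beaker about 2.4 mm (0.8 px) from where it started and the timer less than 1 mm. That is about the accuracy of that view, and the gripper never came near either.
- **End state:** the arm ended well above the bench with the gripper open, touching nothing.

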